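# Shift the dish shaker into third gear and start it

### The job

Put the dish shaker into third gear: with the fingertips push the gear lever along its left-hand column to the middle, across to the right, then forward, fully home in the slot on the far right, without letting it slip into the near right slot. Then, with the lever home, press the round start button fully down and let it spring back. Only push, lightly: do not grip the lever, and leave the dishes, bottles and other things where they stand.

Things in the scene. Friction and masses are not known exactly. Their poses are not given: they have to be found in the camera images.
- shaker: White bench-top dish shaker, fixed. Origin on the bench below the centre of the H-gate; x forward, away from the robot (turned up to 0.3 rad), y left, z up. Housing from -120 to 120 mm in x, -140 to 410 mm in y, deck 106 mm above the bench. On its left part, centred at y = 270 mm, a 230 by 250 mm dish platform, mat at 127 mm height, low wire rails (140 mm height) on its y sides.
- gate (a point): Centre of the H-gate on its aluminium plate (100 mm square), 111 mm above the bench; axes as the shaker's. Two slots along x, 18 mm wide, lie 22 mm left and right of it and reach 32 mm forward and back; a cross channel along y, 22 mm wide, joins them in the middle. Solid tongues 26 mm wide part the slots. First slot = far left, second = near left, third = far right, fourth = near right.
- knob (a point): Centre of the black knob on the gear lever: rounded cylinder 30 mm in diameter, straight sides 13 mm up and down from here, top 23 mm above, on a 12 mm stem. Its pivot is 165 mm below it, 20 mm above the bench under the gate's centre. Upright it is 185 mm above the bench; it swings about 42 mm each way, dipping up to 11 mm. About 3 to 5 N moves it; it stays where left; stops are rigid.
- lever_fore (a joint): Fore-and-aft lean of the lever, rad: 0 in the middle (cross channel), plus = forward, along the shaker's x, stop at 0.26; minus = towards the robot, stop at -0.26. The knob moves about 165 mm per rad. It can cross between the columns only within about 0.05 of zero. Starts anywhere along the left column.
- lever_across (a joint): Sideways angle of the lever in rad: plus = leaning right (the shaker's -y), minus = left; stops at -0.26 and 0.26. In the left column it lies between about -0.26 and -0.21, in the right column between about 0.21 and 0.26.
- start (a joint): Travel of the start button in m: 0 up, 0.006 fully down; it springs back when let go. Starts to move at about 1.5 N, fully down at 5 N.
- start_top (a point): Centre of the top of the start button, a grey disc 32 mm in diameter standing 22 mm above the deck (10 mm above its dark collar, 48 mm in diameter), on the near right corner of the deck, 60 mm nearer the robot and 105 mm to the right of the gate's centre; pressed straight down.
- deck_dish: Bystander, origin at the centre of its underside: small lidded dish, 55 mm in diameter, 15 mm high, on the deck near left of the gate.
- vial: Bystander, origin at the centre of its underside: small glass bottle with a white cap, 36 mm in diameter, 62 mm high, on the far right corner of the deck.
- dish_a: Bystander, origin at the centre of its underside: lidded dish, 90 mm in diameter, 15 mm high, on the shaker's platform.
- dish_b: Bystander, origin at the centre of its underside: another such 90 mm dish on the platform.
- dish_c: Bystander, origin at the centre of its underside: a third such 90 mm dish on the platform.
- reagent: Bystander, origin at the centre of its underside: glass bottle with a dark blue cap, 70 mm in diameter, 170 mm high, on the bench to the right.
- tip_box: Bystander, origin at the centre of its underside: closed purple box, 85 by 120 by 55 mm, on the bench near right.
- marker: Bystander, origin at the centre of its underside: felt marker lying on the deck beyond the gate, along the far edge, 135 mm long, 14 mm in diameter.

How it is judged (in metres and radians):
On the way, in this order (a step that is already met when the one before it is completed fails the run):
1. the lever has crossed to the right-hand column, in the middle of the gate (value of joint lever_across above 0.2 rad and value of joint lever_fore between -0.1 and 0.1 rad), for 0.04 s.
2. the lever is fully home in the third slot, far right (value of joint lever_fore above 0.215 rad and value of joint lever_across above 0.19 rad), for 0.2 s.
3. the start button is pressed down with the lever in third (all of step 2 and value of joint start above 0.0045 m), for 0.04 s.
At the end, for the whole second after the job is handed in: The lever rests in the third slot (fore angle above 0.215 rad of 0.26, sideways angle above 0.19 rad), the start button has been pressed at least 4.5 mm down and is up again, and every bystander is within 20 mm of where it stood (all of step 2 and value of joint start below 0.0015 m and linear speed of lever_across below 0.01 m/s and distance of each of deck_dish, vial, dish_a, dish_b, dish_c, reagent, tip_box, marker from where it was at the start of the episode below 0.02 m); the robot touches nothing.
It fails at once if the lever goes into the fourth slot, near right (value of joint lever_across above 0.15 rad and value of joint lever_fore below -0.13 rad).
It fails at once if the start button is pressed before the lever is home in third (value of joint start above 0.003 m and not (value of joint lever_fore above 0.215 rad and value of joint lever_across above 0.19 rad)).
It fails at once if the lever is gripped or forced (over 35 N from the fingers) (contact force between the fingers and lever_across above 35 N).
It fails at once if a bystander is lifted, carried or knocked away (over 20 mm) (distance of any of deck_dish, vial, dish_a, dish_b, dish_c, reagent, tip_box, marker from where it was at the start of the episode above 0.02 m).
It also fails if it takes over 64 s, if anything falls off the work surface, if the arm or the gripper's body presses on something with over 40 N, if the wrist force passes 120 N, or if a joint passes its speed limit or range.

### The arm

A 6-joint arm with a two-finger parallel gripper is mounted at the origin on the work surface. World frame = base frame: x ahead of the robot, y to its left, z up, the work surface at z = 0. Lengths are in m, angles in degrees, forces in N, time in s.
With the tool pointing down it reaches from about 0.4 to 0.825 m from the base axis. Payload 7 kg.
Tool frame: the origin (TCP) lies at the very end of the fingers, on their centre line; the grasp point (between the pads) lies 19 mm behind it; x points along the fingers, y is the direction in which the jaws open and shut, and the axes are right-handed (so a half turn about x gives the same grasp; the last joint's range is limited). The gripper opens to 88 mm and grips with 3 to 60 N. Pads are 19 mm wide; open, the fingers measure 130 mm over their backs; the gripper's body (78 mm by 193 mm) begins 47 mm behind the grasp point.
Start: joints at [83.142, 20.546, 0.682, 0, -70.136, -16.507], TCP at [0.268, 0.62, 0.227] pointing down, gripper open.
Joint ranges: [-176.03, 176.03], [-82.01, 121.73], [-58.28, 71.71], [-173.87, 95.51], [-174.79, -0.11], [-173.66, 173.66]. Speed limits (degrees/s): [136.94, 136.94, 172.46, 180, 180, 180].

### API

Orientations are given as [roll, pitch, yaw] about the fixed x, y, z axes, in that order (R = Rz(yaw) Ry(pitch) Rx(roll)).
In Python, from plant import monitor, eyes, ticket gives the robot as it stands. The module is installed in compiled form; this text tells all that it offers.
- The arm moves only by the shell command python3 -m crank 'ROWS'. ROWS is JSON, a list of rows, each an object with "linear": the shift along the world's x, y, z in units of 60 mm (1.0 is 60 mm), a list of three; "rot": the turn, a rotation vector about the world's x, y, z in units of 5 degrees (1.0 is 5 degrees), a list of three; "hand": the opening, from 0 (shut) to 1 (fully open). In form: [{"linear": [tx, ty, tz], "rot": [ax, ay, az], "hand": hand}, ...]. A call has 1 to 20 rows; each row shifts and turns the pose as measured when the row begins; what a row does not reach is not made up. A row lasts 1/8 s, in which the tool goes at most 62.5 mm and 10.7 degrees, less where a joint would pass 70% of its speed; a pose out of reach is approached as far as the arm can. A call is refused whole if a number of a shift passes 1 or a number of a turn 1, either way. A call with a gripper value outside its range is refused whole. The fingers move at their own pace and stop on an object; the grip force is fixed at half the most. Time passes only in rows, so rows that do not move let the fingers close. It gives the time, the measured TCP pose, the force and the opening at its end, in the units of the state.
- monitor.get_obs(): the state, without advancing time (a new reading comes with each control period).
- eyes.snapshot(name): name is "scene" or "side" or "wrist"; returns a dict with "image" (400x640x3 uint8, red, green, blue), "depth" (400x640 float32, m along the optical axis (not along the pixel's ray), 0 where there is no reading), "K" (3x3 intrinsics, pixels), "camera_from_world" (4x4, takes a point from world to camera coordinates); the wrist camera has in their place "hand_eye" (4x4, takes a point from camera to tool coordinates, whose origin is the TCP and whose axes are the tool frame's). Camera axes: x right, y up, looking along -z (the intrinsics and any distortion apply to the point x, -y, -z); pixel columns grow to the right and rows downward; lengths in m; the calibration is good to about 2 mm. A picture is of the moment at which its call begins: read the wrist's pose just before it.
- ticket.close_job(): hands the job in, once; it reports no verdict.
The state is a dict: "clock": time; "joint_pos": joint angles; "qvel": joint speeds; "tau": joint torques, N m; "tool_pos": TCP position; "orientation": TCP orientation; "force": force on the tool from outside, world axes, zero at the start; "moment": the same for the moment, N m; "opening": finger opening in m.
Only numpy, scipy, OpenCV 4.12 (cv2) and the standard library are available. Lean on these libraries where they do the work, as an engineer would, in place of code of your own. Each camera call takes 0.05 s, during which the arm holds its last target.

## Working session

There is one attempt and no reset: what is moved stays moved. The work goes in short steps, Python scripts to look and compute and a shell command to move; the robot and the scene stay as the last step left them, time stands still between calls to the robot, and variables do not carry over. Pictures are saved under pics/ and viewed, and the job is handed in when it is done.

```bash
mkdir -p pics
cat > h.py <<'E'
import numpy as np, cv2
from plant import monitor, eyes, ticket
def snap(n,f):
    s=eyes.snapshot(n); cv2.imwrite('pics/'+f+'.png',s['image'][:,:,::-1]); np.savez(f+'.npz',**{k:v for k,v in s.items()}); return s
def world(s,u,v):
    d=s['depth'][v,u]; K=s['K']; 
    p=np.array([(u-K[0,2])/K[0,0]*d,-(v-K[1,2])/K[1,1]*d,-d,1])
    return (np.linalg.inv(s['camera_from_world'])@p)[:3]
E
python3 - <<'E'
from h import *
print(monitor.get_obs())
for n in('scene','side'):
    s=snap(n,n+'0'); print(s['K'],s['camera_from_world'],[k for k in s])
E
```

```text
{'clock': 0.0, 'joint_pos': array([ 8.31416879e+01,  2.05915357e+01,  6.35396069e-01, -2.25261273e-02,
       -7.01342930e+01, -1.65071951e+01]), 'qvel': array([-0.00977576,  0.04019436,  0.01005518, -0.03433077,  0.05444912,
        0.12042559]), 'tau': array([-7.89829355e-04, -5.82722139e+01,  2.93066561e+01,  6.99742377e+00,
        6.92790709e-03, -1.52407133e-04]), 'tool_pos': array([0.26751712, 0.61921043, 0.22562629]), 'orientation': array([  93.32975631,   89.90712037, -110.0434224 ]), 'force': array([ 0.16538926,  0.98008888, -0.2663275 ]), 'moment': array([-0.02002212, -0.01310986, -0.04532641]), 'opening': 0.08749338870805327}
[[471.87844516   0.         314.26313645]
 [  0.         471.87844516 194.97234417]
 [  0.           0.           1.        ]] [[ 0.74762203  0.66407197  0.00835031 -0.3325848 ]
 [-0.53386699  0.59346153  0.60232006  0.21575771]
 [ 0.39502828 -0.4547657   0.79821101 -1.48653751]
 [ 0.          0.          0.          1.        ]] ['image', 'depth', 'K', 'camera_from_world']
[[494.9473268    0.         315.93872976]
 [  0.         494.9473268  205.12114117]
 [  0.           0.           1.        ]] [[ 0.93010804 -0.36727998  0.00210812 -0.45814122]
 [ 0.25916679  0.66036524  0.70480517 -0.18098426]
 [-0.26025296 -0.6549986   0.70939779 -1.32002038]
 [ 0.          0.          0.          1.        ]] ['image', 'depth', 'K', 'camera_from_world']
```

View pics/scene0.png

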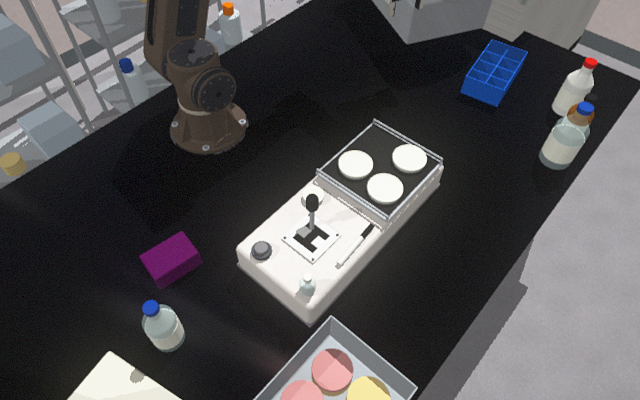

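View pics/side0.png

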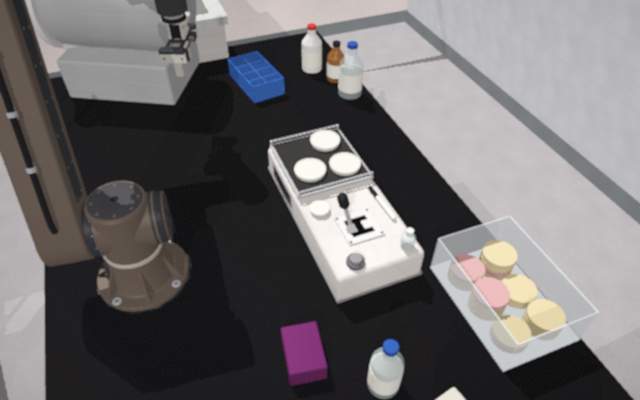

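The knob is at about (312,203) in scene and (343,201) in side. The button is at (261,250) and (356,262). I'll zoom in on both.

Run:
```python
from h import *
a=cv2.imread('pics/scene0.png')[175:320,230:400]; b=cv2.imread('pics/side0.png')[175:300,300:430]
cv2.imwrite('pics/z1.png',cv2.resize(a,None,fx=4,fy=4,interpolation=2)); cv2.imwrite('pics/z2.png',cv2.resize(b,None,fx=4.6,fy=4.6,interpolation=2))
```

```text
(no output)
```

View pics/z1.png

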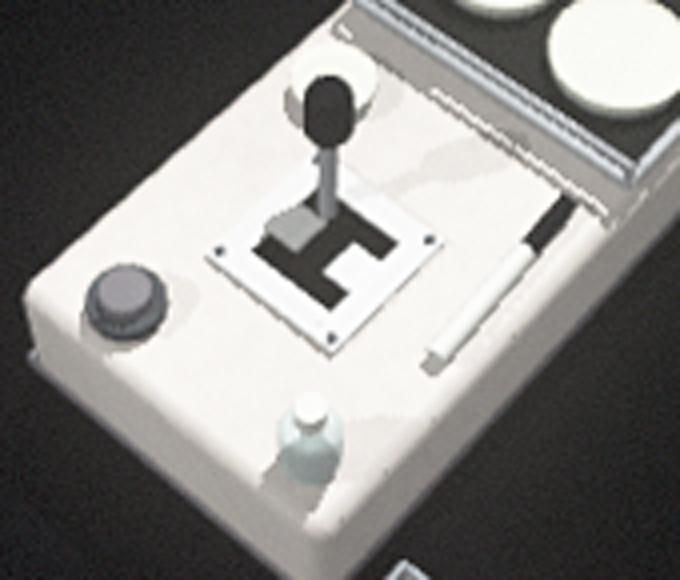

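View pics/z2.png

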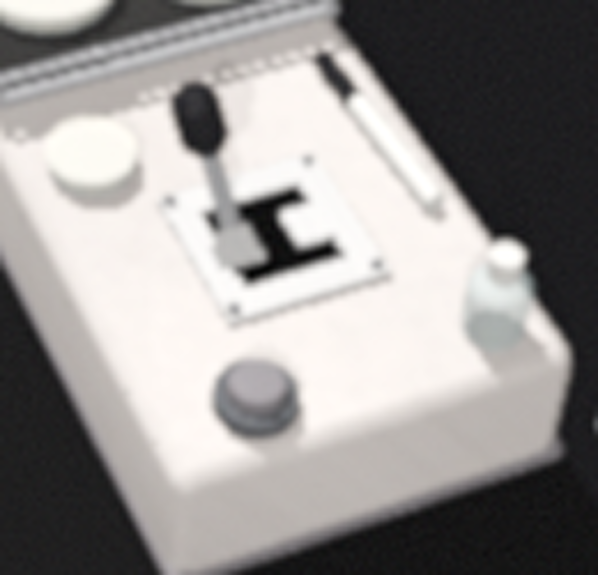

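```bash
cat >> h.py <<'E'
def onplane(s,u,v,z):
    K=s['K'];T=np.linalg.inv(s['camera_from_world'])
    d=T[:3,:3]@np.array([(u-K[0,2])/K[0,0],-(v-K[1,2])/K[1,1],-1]); o=T[:3,3]
    return o+d*(z-o[2])/d[2]
def tri(obs):
    A=np.zeros((3,3));b=np.zeros(3)
    for s,u,v in obs:
        K=s['K'];T=np.linalg.inv(s['camera_from_world'])
        d=T[:3,:3]@np.array([(u-K[0,2])/K[0,0],-(v-K[1,2])/K[1,1],-1]);d/=np.linalg.norm(d)
        M=np.eye(3)-np.outer(d,d);A+=M;b+=M@T[:3,3]
    return np.linalg.solve(A,b)
E
python3 - <<'E'
from h import *
a=np.load('scene0.npz');b=np.load('side0.npz')
S=lambda u,v:(230+u/4,175+v/4); D=lambda u,v:(300+u/4.6,175+v/4.6)
for p in [(220,251),(429,240),(332,338),(208,258),(443,243),(330,355)]: print('sc',onplane(a,*S(*p),.111))
for p in [(170,202),(308,160),(378,264),(234,310),(234,324),(392,277)]: print('sd',onplane(b,*D(*p),.111))
print('btn',onplane(a,*S(127,287),.128),onplane(b,*D(258,383),.128),tri([(a,*S(127,287)),(b,*D(258,383))]))
print('knob',tri([(a,*S(329,111)),(b,*D(199,118))]))
for p in [(329,105),(327,130),]:
    u,v=S(*p); print(world(a,int(u),int(v)))
for p in [(199,105),(199,125)]:
    u,v=D(*p); print(world(b,int(u),int(v)))
E
```

```text
sc [ 0.51428423 -0.1833458   0.111     ]
sc [ 0.60101158 -0.09524348  0.111     ]
sc [ 0.60208728 -0.18274931  0.111     ]
sc [ 0.51237775 -0.19153374  0.111     ]
sc [ 0.60851602 -0.09131328  0.111     ]
sc [ 0.60852616 -0.19167959  0.111     ]
sd [ 0.51230593 -0.10068381  0.111     ]
sd [ 0.60082935 -0.09921067  0.111     ]
sd [ 0.60195522 -0.18705942  0.111     ]
sd [ 0.51287996 -0.1883807   0.111     ]
sd [ 0.50872968 -0.19753166  0.111     ]
sd [ 0.60481309 -0.19858244  0.111     ]
btn [ 0.49932053 -0.24332007  0.128     ] [ 0.497001   -0.25167804  0.128     ] [ 0.49854692 -0.24454658  0.12293828]
knob [ 0.52632324 -0.10155644  0.1762577 ]
[ 0.53039332 -0.10649268  0.19405974]
[ 0.53406582 -0.11395086  0.18178793]
[ 0.52109118 -0.11148331  0.19853651]
[ 0.51808463 -0.11926749  0.18914389]
```

```bash
cat >> h.py <<'E'
from scipy.spatial.transform import Rotation as Rn
def st():
    o=monitor.get_obs(); R=Rn.from_euler('xyz',o['orientation'],degrees=True).as_matrix()
    print('t',round(o['clock'],2),'p',o['tool_pos'].round(4),'F',o['force'].round(1),'op',round(o['opening'],4))
    # desired tool x=-z, tool y = +-world y
    for sg in (1,-1):
        Y=np.array([0,sg,0.]);X=np.array([0,0,-1.]);W=np.stack([X,Y,np.cross(X,Y)],1)
        print('rotvec/5deg to jaw-y',sg,(Rn.from_matrix(W@R.T).as_rotvec(degrees=True)/5).round(2))
    print('q',o['joint_pos'].round(1)); return o
E
python3 - <<'E'
from h import *
st()
a=np.load('scene0.npz')
S=lambda u,v:(230+u/4,175+v/4)
print('vial cap',onplane(a,*S(312,408),.165),'dish',onplane(a,*S(333,85),.12))
print('plat rail near knob',onplane(a,*S(630,180),.14))
E
```

```text
t 0.1 p [0.2676 0.6192 0.2257] F [-0.1  0.2  0.6] op 0.0876
rotvec/5deg to jaw-y 1 [-0.000e+00 -2.000e-02 -3.133e+01]
rotvec/5deg to jaw-y -1 [ 0.02 -0.    4.67]
q [ 83.1  20.6   0.6  -0.  -70.1 -16.5]
vial cap [ 0.64189373 -0.24369767  0.165     ] dish [ 0.48693086 -0.05267357  0.12      ]
plat rail near knob [6.72997941e-01 6.36017255e-04 1.40000000e-01]
```

```bash
python3 -m crank '[{"linear":[0,0,1],"rot":[0,0,0],"hand":0},{"linear":[0.2,-0.8,0.2],"rot":[0,0,0.8],"hand":0},{"linear":[0.27,-0.95,0],"rot":[0,0,0.8],"hand":0},{"linear":[0.27,-0.95,0],"rot":[0,0,0.8],"hand":0},{"linear":[0.27,-0.95,0],"rot":[0,0,0.8],"hand":0},{"linear":[0.27,-0.95,0],"rot":[0,0,0.8],"hand":0},{"linear":[0.27,-0.95,0],"rot":[0,0,0.6],"hand":0},{"linear":[0.27,-0.95,0],"rot":[0,0,0],"hand":0},{"linear":[0.27,-0.95,0],"rot":[0,0,0],"hand":0},{"linear":[0.27,-0.95,0],"rot":[0,0,0],"hand":0}]' | tail -c 600; python3 -c "
from h import *
st()"
```

```text
clock: 1.35
tool_pos: [0.4083, 0.1013, 0.2944]
orientation: [107.6, 89.5, -71.6]
force: [1.2, 0.7, -0.7]
opening: 0.0007
t 1.35 p [0.4083 0.1013 0.2944] F [ 1.2  0.7 -0.7] op 0.0007
rotvec/5deg to jaw-y 1 [-0.04  0.14 35.84]
rotvec/5deg to jaw-y -1 [ 0.09  0.03 -0.16]
q [ 41.5  -6.9 -22.6   0.4 -74.5  49.2]
```

```bash
python3 -m crank '[{"linear":[0.3,-0.9,0],"rot":[0,0,-0.1],"hand":0},{"linear":[0.3,-0.9,0],"rot":[0,0,0],"hand":0},{"linear":[0.3,-0.9,0],"rot":[0,0,0],"hand":0},{"linear":[0.1,-0.7,0],"rot":[0,0,0],"hand":0},{"linear":[0,0,0],"rot":[0,0,0],"hand":0}]' | tail -c 600; python3 -c "
from h import *
st()
snap('scene','s1');snap('side','d1');s=snap('wrist','w1');print(s['hand_eye'])"
```

```text
clock: 1.98
tool_pos: [0.468, -0.1132, 0.2938]
orientation: [106.2, 89.6, -73.7]
force: [-0.8, 0.5, -0.7]
opening: 0.0002
t 1.98 p [ 0.468  -0.1132  0.2938] F [-0.8  0.5 -0.7] op 0.0002
rotvec/5deg to jaw-y 1 [-0.04  0.12 35.99]
rotvec/5deg to jaw-y -1 [ 0.08  0.02 -0.01]
q [ 10.2  -0.5 -16.8   0.4 -73.7  79.7]
[[-4.18036888e-04  3.09527134e-01 -9.50890519e-01 -1.59840501e-01]
 [ 9.99999469e-01 -7.66255407e-04 -6.89052517e-04  3.40467552e-04]
 [-9.41905452e-04 -9.50890302e-01 -3.09526649e-01 -8.46252441e-02]
 [ 0.00000000e+00  0.00000000e+00  0.00000000e+00  1.00000000e+00]]
```

View pics/w1.png

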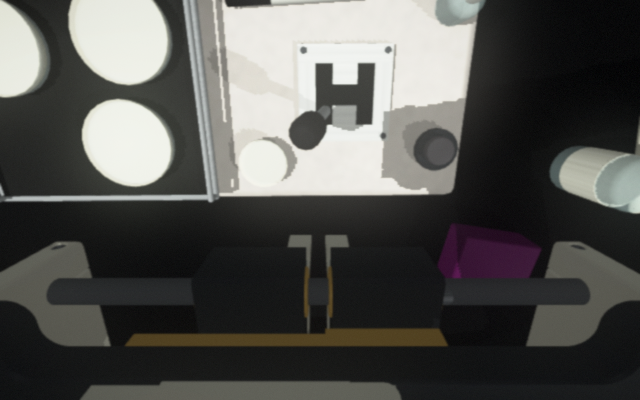

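View pics/d1.png

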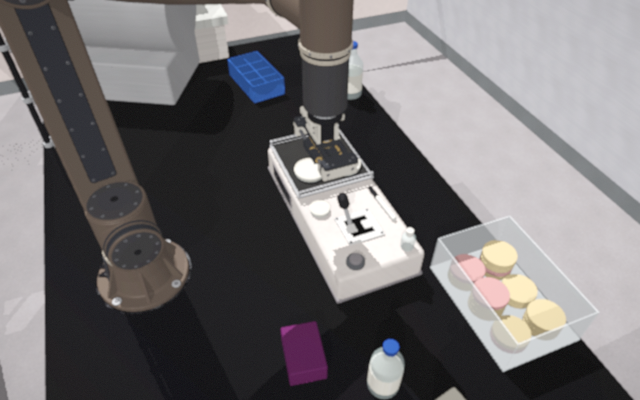

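The wrist view shows the knob at (308,130), the gate around (345,92), the button at (435,148) and the fingertips near (318,240). I'll cross-check these positions.

```bash
cat >> h.py <<'E'
def wsnap(f):
    o=monitor.get_obs(); s=dict(snap('wrist',f))
    T=np.eye(4);T[:3,:3]=Rn.from_euler('xyz',o['orientation'],degrees=True).as_matrix();T[:3,3]=o['tool_pos']
    s['camera_from_world']=np.linalg.inv(T@s['hand_eye']); return s
E
python3 - <<'E'
from h import *
s=wsnap('w2'); st()
print('knob',onplane(s,308,130,.180),world(s,308,128),world(s,308,135))
print('btn',onplane(s,436,148,.128),world(s,436,148))
for p in [(303,50),(388,50),(383,135),(296,42),(396,42)]: print('scr',onplane(s,*p,.111))
print('tips',world(s,300,240),world(s,337,240))
im=cv2.imread('pics/w2.png'); cv2.imwrite('pics/w2z.png',cv2.resize(im[80:340,200:480],None,fx=2.3,fy=2.3,interpolation=2))
E
```

```text
t 2.17 p [ 0.4682 -0.1101  0.2944] F [ 0.1 -0.   0.7] op 0.0004
rotvec/5deg to jaw-y 1 [-0.06  0.11 35.94]
rotvec/5deg to jaw-y -1 [ 0.07  0.04 -0.06]
q [ 10.6  -0.6 -16.8   0.4 -73.7  79.6]
knob [ 0.52599095 -0.10254419  0.18      ] [ 0.5297002  -0.10310719  0.20182611] [ 0.52411395 -0.1031103   0.2030673 ]
btn [ 0.5022979  -0.24152057  0.128     ] [ 0.5026138  -0.24068421  0.13006759]
scr [ 0.60144207 -0.09597286  0.111     ]
scr [ 0.60198977 -0.18496634  0.111     ]
scr [ 0.51421809 -0.18606597  0.111     ]
scr [ 0.60893295 -0.08878821  0.111     ]
scr [ 0.60958775 -0.19271115  0.111     ]
tips [ 0.47895661 -0.10108583  0.30644383] [ 0.47970932 -0.12123434  0.30788758]
```

View pics/w2z.png

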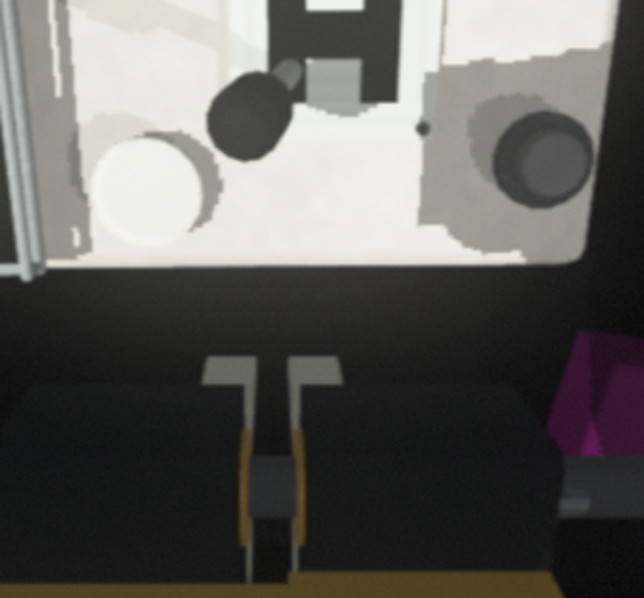

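```bash
python3 -m crank '[{"linear":[0.25,0.13,-0.6],"rot":[0,0,0],"hand":0},{"linear":[0,0,-0.8],"rot":[0,0,0],"hand":0},{"linear":[0,0,-0.7],"rot":[0,0,0],"hand":0},{"linear":[0,0,-0.05],"rot":[0,0,0],"hand":0},{"linear":[0,0,0],"rot":[0,0,0],"hand":0}]' | tail -c 600
python3 - <<'E'
from h import *
s=wsnap('w3'); st(); snap('scene','s3')
a=cv2.imread('pics/w3.png')[:,140:500]
b=cv2.imread('pics/s3.png')[130:330,200:420]
cv2.imwrite('pics/c3.png',np.hstack([a,cv2.resize(b,(440,400))]))
E
```

```text
clock: 2.8
tool_pos: [0.4851, -0.0961, 0.1661]
orientation: [152.0, 89.3, -27.1]
force: [-0.3, 0.0, -0.1]
opening: 0.0004
t 2.85 p [ 0.4851 -0.0962  0.1662] F [ 0.7 -0.4  0.2] op 0.0004
rotvec/5deg to jaw-y 1 [-0.2   0.1  35.82]
rotvec/5deg to jaw-y -1 [ 0.06  0.13 -0.18]
q [ 12.    6.  -27.3   0.5 -56.2  78.6]
```

View pics/c3.png

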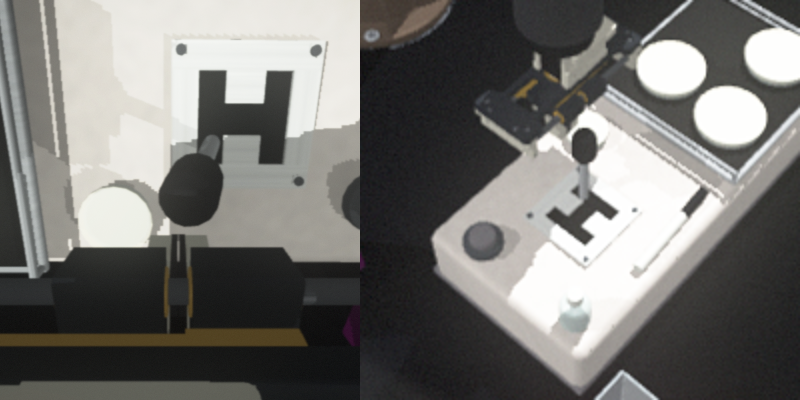

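```bash
python3 -m crank '[{"linear":[0.1,-0.1,-0.05],"rot":[0,0,-0.15],"hand":0},{"linear":[0.15,0,0],"rot":[0,0,0],"hand":0},{"linear":[0.12,0,0],"rot":[0,0,0],"hand":0},{"linear":[0.12,0,0],"rot":[0,0,0],"hand":0},{"linear":[0.12,0,0],"rot":[0,0,0],"hand":0}]' | tail -c 600
python3 - <<'E'
from h import *
s=wsnap('w4'); st(); snap('scene','s4')
a=cv2.imread('pics/w4.png')[:,140:500]
b=cv2.imread('pics/s4.png')[130:330,200:420]
cv2.imwrite('pics/c4.png',np.hstack([a,cv2.resize(b,(440,400))]))
E
```

```text
clock: 3.52
tool_pos: [0.5243, -0.1029, 0.1659]
orientation: [161.4, 89.2, -18.6]
force: [-3.1, 0.5, 2.5]
opening: 0.0006
t 3.58 p [ 0.5253 -0.1029  0.1659] F [-0.7 -0.2  1.3] op 0.0005
rotvec/5deg to jaw-y 1 [-0.26  0.09 35.99]
rotvec/5deg to jaw-y -1 [ 0.06  0.16 -0.01]
q [ 10.2   9.7 -22.8   0.5 -56.7  79.5]
```

View pics/c4.png

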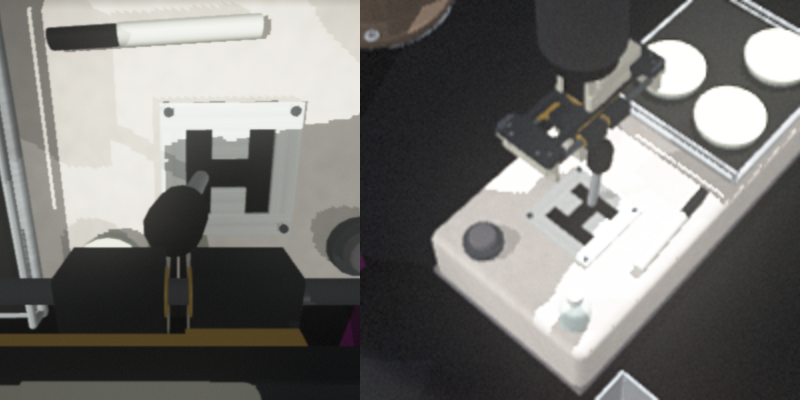

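Run:
```python
from h import *
o=monitor.get_obs(); s=dict(np.load('w4.npz'))
T=np.eye(4);T[:3,:3]=Rn.from_euler('xyz',o['orientation'],degrees=True).as_matrix();T[:3,3]=o['tool_pos']
s['camera_from_world']=np.linalg.inv(T@s['hand_eye'])
print('far edge of top', world(s,317,190),'near',world(s,317,235),world(s,317,220))
for v in range(184,248,4): print(v,world(s,317,v).round(4))
print('gate scr',[onplane(s,*p,.111).round(4) for p in [(309,112),(435,111),(424,228)]])
print('stem',world(s,341,182), onplane(s,345,175,.13))
```

```text
far edge of top [ 0.56516961 -0.10277528  0.18131333] near [ 0.5504507  -0.10273315  0.20357404] [ 0.55751818 -0.10272991  0.20305194]
184 [ 0.5501 -0.1029  0.1133]
188 [ 0.5646 -0.1028  0.1755]
192 [ 0.5644 -0.1028  0.1823]
196 [ 0.5645 -0.1028  0.1893]
200 [ 0.5636 -0.1027  0.1928]
204 [ 0.5631 -0.1027  0.1972]
208 [ 0.5619 -0.1027  0.1993]
212 [ 0.5602 -0.1027  0.2   ]
216 [ 0.5592 -0.1027  0.2025]
220 [ 0.5575 -0.1027  0.2031]
224 [ 0.5556 -0.1027  0.2031]
228 [ 0.5541 -0.1027  0.204 ]
232 [ 0.5523 -0.1027  0.2044]
236 [ 0.5499 -0.1027  0.2034]
240 [ 0.5481 -0.1027  0.2039]
244 [ 0.546  -0.1027  0.2037]
gate scr [array([ 0.6015, -0.0973,  0.111 ]), array([ 0.6023, -0.1853,  0.111 ]), array([ 0.5137, -0.1871,  0.111 ])]
stem [ 0.55639266 -0.11915065  0.13145164] [ 0.56091071 -0.12186641  0.13      ]
```

```bash
python3 -m crank '[{"linear":[0.1,0,0],"rot":[0,0,0],"hand":0},{"linear":[0.08,0,0],"rot":[0,0,0],"hand":0}]' | tail -c 600
python3 - <<'E'
from h import *
s=wsnap('w5'); st()
for v in range(170,262,6): print(v,world(s,317,v).round(4))
E
```

```text
clock: 3.88
tool_pos: [0.5359, -0.1029, 0.1658]
orientation: [160.5, 89.2, -19.5]
force: [-2.1, -0.4, 2.8]
opening: 0.0005
t 3.92 p [ 0.5364 -0.1029  0.1658] F [-0.7  0.4  2.5] op 0.0007
rotvec/5deg to jaw-y 1 [-0.25  0.09 35.99]
rotvec/5deg to jaw-y -1 [ 0.06  0.16 -0.01]
q [ 10.   10.8 -21.5   0.5 -57.   79.8]
170 [ 0.5715 -0.103   0.1127]
176 [ 0.5668 -0.103   0.1119]
182 [ 0.5622 -0.103   0.112 ]
188 [ 0.5755 -0.1028  0.1755]
194 [ 0.5759 -0.1028  0.1876]
200 [ 0.5752 -0.1028  0.1948]
206 [ 0.5734 -0.1028  0.1982]
212 [ 0.5715 -0.1028  0.2009]
218 [ 0.5697 -0.1028  0.2037]
224 [ 0.5668 -0.1028  0.2036]
230 [ 0.5645 -0.1028  0.2049]
236 [ 0.5612 -0.1028  0.2042]
242 [ 0.5582 -0.1028  0.2042]
248 [ 0.5552 -0.1028  0.2041]
254 [ 0.5503 -0.1028  0.2008]
260 [ 0.4944 -0.1031  0.1073]
```

View pics/w5.png

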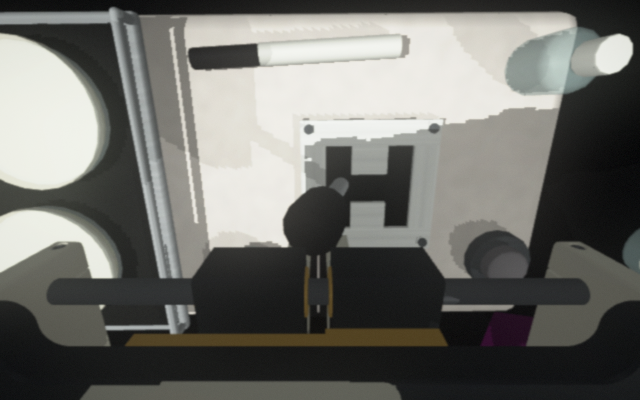

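```bash
python3 -m crank '[{"linear":[-0.3,0,0],"rot":[0,0,0],"hand":0},{"linear":[0,0.5,0],"rot":[0,0,0],"hand":0},{"linear":[0,0.4,0],"rot":[0,0,0],"hand":0},{"linear":[0.35,0,0],"rot":[0,0,0],"hand":0},{"linear":[0.28,0,0],"rot":[0,0,0],"hand":0},{"linear":[0,0,0],"rot":[0,0,0],"hand":0}]' | tail -c 600
python3 - <<'E'
from h import *
s=wsnap('w6'); st(); snap('scene','s6')
a=cv2.imread('pics/w6.png')[:,140:500]
b=cv2.imread('pics/s6.png')[130:330,200:420]
cv2.imwrite('pics/c6.png',np.hstack([a,cv2.resize(b,(440,400))]))
E
```

```text
clock: 4.68
tool_pos: [0.5538, -0.0476, 0.1666]
orientation: [170.0, 88.9, -10.0]
force: [0.0, -0.3, -0.2]
opening: 0.0004
t 4.72 p [ 0.5532 -0.0477  0.1666] F [-0.  -0.3  0.5] op 0.0007
rotvec/5deg to jaw-y 1 [  0.34  -0.06 -35.99]
rotvec/5deg to jaw-y -1 [0.04 0.21 0.  ]
q [ 15.6  11.4 -20.5   0.6 -57.   74.1]
```

View pics/c6.png

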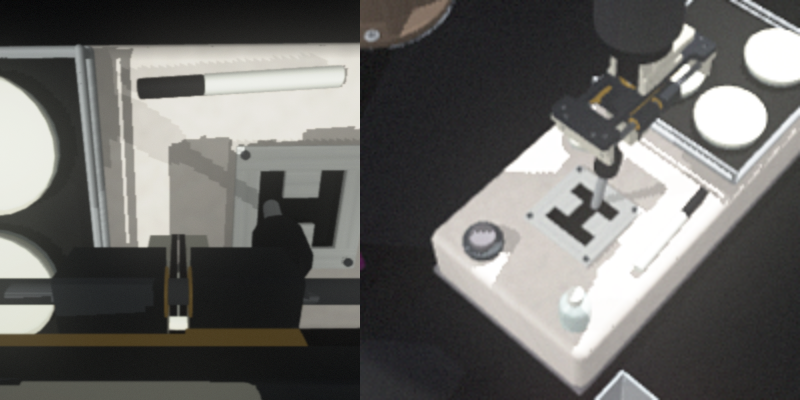

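```bash
python3 -m crank '[{"linear":[0.1,-0.15,0],"rot":[0,0,0],"hand":0},{"linear":[0,-0.15,0],"rot":[0,0,0],"hand":0},{"linear":[0,-0.12,0],"rot":[0,0,0],"hand":0},{"linear":[0,-0.12,0],"rot":[0,0,0],"hand":0},{"linear":[0,-0.12,0],"rot":[0,0,0],"hand":0}]' | tail -c 600
python3 - <<'E'
from h import *
s=wsnap('w7'); st(); snap('scene','s7')
a=cv2.imread('pics/w7.png')[:,140:500]
b=cv2.imread('pics/s7.png')[130:330,200:420]
cv2.imwrite('pics/c7.png',np.hstack([a,cv2.resize(b,(440,400))]))
E
```

```text
clock: 5.4
tool_pos: [0.5594, -0.0897, 0.1679]
orientation: [175.0, 88.8, -5.1]
force: [-1.2, 4.1, 3.6]
opening: 0.0002
t 5.45 p [ 0.5594 -0.0903  0.1679] F [1.2 2.2 3.1] op 0.0001
rotvec/5deg to jaw-y 1 [  0.39  -0.04 -35.99]
rotvec/5deg to jaw-y -1 [0.02 0.25 0.01]
q [ 10.9  12.3 -19.1   0.4 -57.4  78.9]
```

View pics/c7.png

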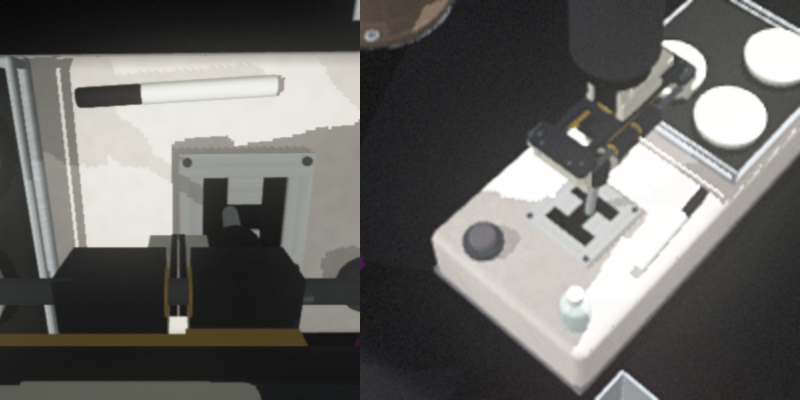

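```bash
python3 -m crank '[{"linear":[0,-0.12,0],"rot":[0,0,0],"hand":0},{"linear":[0,-0.12,0],"rot":[0,0,0],"hand":0},{"linear":[0,-0.12,0],"rot":[0,0,0],"hand":0},{"linear":[0,-0.12,0],"rot":[0,0,0],"hand":0},{"linear":[0,-0.1,0],"rot":[0,0,0],"hand":0}]' | tail -c 600
python3 - <<'E'
from h import *
s=wsnap('w8'); st(); snap('scene','s8')
a=cv2.imread('pics/w8.png')[:,140:500]
b=cv2.imread('pics/s8.png')[130:330,200:420]
cv2.imwrite('pics/c8.png',np.hstack([a,cv2.resize(b,(440,400))]))
E
```

```text
clock: 6.12
tool_pos: [0.5594, -0.1267, 0.1677]
orientation: [174.1, 88.8, -5.9]
force: [1.0, 2.8, 2.7]
opening: 0.0002
t 6.17 p [ 0.5594 -0.1272  0.1676] F [0.7 2.  1.1] op 0.0003
rotvec/5deg to jaw-y 1 [  0.38  -0.04 -35.99]
rotvec/5deg to jaw-y -1 [0.03 0.24 0.01]
q [  6.9  13.  -18.3   0.3 -57.6  82.9]
```

View pics/c8.png

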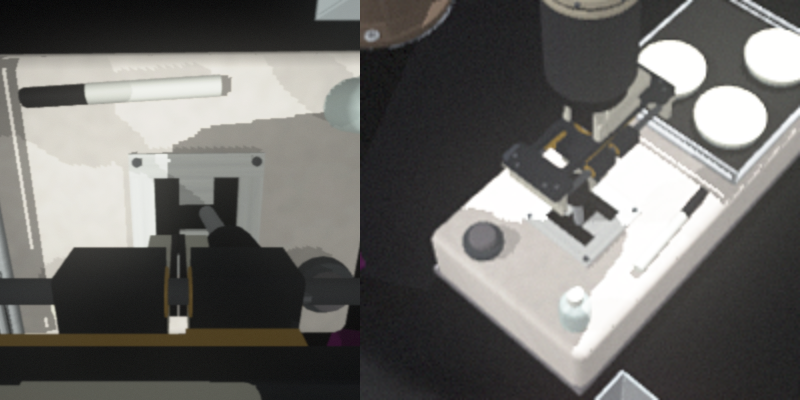

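```bash
python3 -m crank '[{"linear":[0.01,-0.12,0],"rot":[0,0,0],"hand":0},{"linear":[0,-0.1,0],"rot":[0,0,0],"hand":0},{"linear":[0,-0.08,0],"rot":[0,0,0],"hand":0}]' | tail -c 600
python3 - <<'E'
from h import *
s=wsnap('w9'); st(); snap('scene','s9')
a=cv2.imread('pics/w9.png')[:,140:500]
b=cv2.imread('pics/s9.png')[130:330,200:420]
cv2.imwrite('pics/c9.png',np.hstack([a,cv2.resize(b,(440,400))]))
E
```

```text
clock: 6.6
tool_pos: [0.5593, -0.1454, 0.1667]
orientation: [175.2, 88.9, -4.8]
force: [1.3, 2.7, -0.8]
opening: 0.0001
t 6.65 p [ 0.5592 -0.1458  0.1666] F [ 0.8  2.7 -0. ] op 0.0006
rotvec/5deg to jaw-y 1 [ 3.500e-01 -3.000e-02 -3.598e+01]
rotvec/5deg to jaw-y -1 [0.02 0.22 0.01]
q [  4.9  13.5 -17.7   0.2 -57.7  84.9]
```

View pics/c9.png

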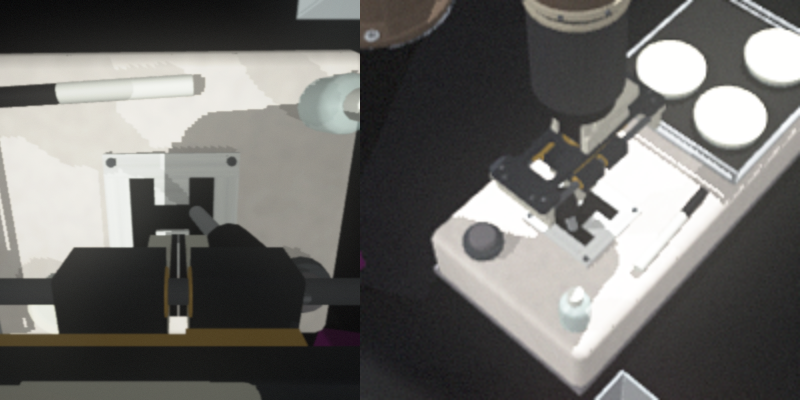

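```bash
for i in 1 2; do python3 -m crank '[{"linear":[0,-0.05,0],"rot":[0,0,0],"hand":0}]' | tail -c 130; done
python3 - <<'E'
from h import *
s=wsnap('w10'); st(); snap('side','d10')
a=cv2.imread('pics/w10.png')[:,140:500]
b=cv2.imread('pics/d10.png')[120:300,250:450]
cv2.imwrite('pics/c10.png',np.hstack([a,cv2.resize(b,(440,400))]))
E
```

```text
clock: 6.82
tool_pos: [0.5591, -0.1486, 0.1665]
orientation: [174.8, 88.9, -5.3]
force: [0.4, 1.8, -1.6]
opening: 0.0007
clock: 6.95
tool_pos: [0.5589, -0.1517, 0.1664]
orientation: [174.9, 88.9, -5.2]
force: [0.8, 2.1, 0.0]
opening: 0.0004
t 7.0 p [ 0.5589 -0.1519  0.1664] F [ 1.4  2.3 -0.5] op 0.0005
rotvec/5deg to jaw-y 1 [ 3.400e-01 -3.000e-02 -3.598e+01]
rotvec/5deg to jaw-y -1 [0.02 0.21 0.02]
q [  4.3  13.6 -17.5   0.2 -57.8  85.5]
```

View pics/c10.png

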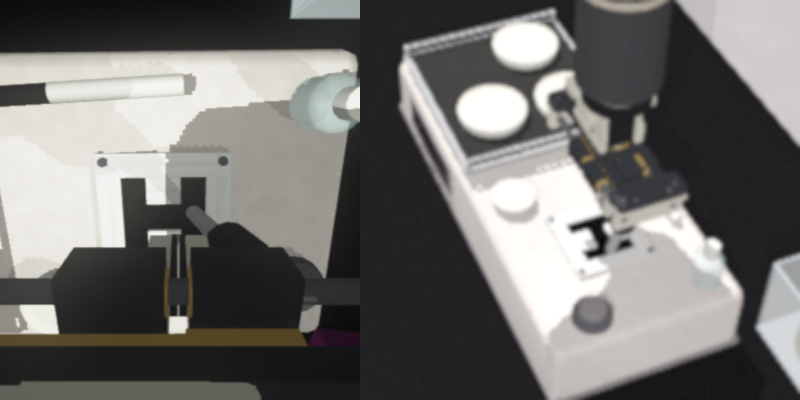

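Run:
```python
from h import *
s=wsnap('w11')
for p in [(338,214),(342,219),(350,226),(360,235),(370,240),(385,243),(395,245),(400,245)]:print(p,world(s,*p).round(4))
print([onplane(s,*p,.111).round(4) for p in [(242,161),(362,161)]])
im=cv2.imread('pics/w11.png');cv2.imwrite('pics/w11z.png',cv2.resize(im[140:270,220:440],None,fx=3.6,fy=3.6,interpolation=2))
```

```text
(338, 214) [ 0.5662 -0.1666  0.1288]
(342, 219) [ 0.5658 -0.1688  0.1376]
(350, 226) [ 0.5665 -0.1728  0.1516]
(360, 235) [ 0.574  -0.1747  0.1817]
(370, 240) [ 0.575  -0.1786  0.1899]
(385, 243) [ 0.5763 -0.1848  0.1962]
(395, 245) [ 0.575  -0.1898  0.1957]
(400, 245) [ 0.5751 -0.1922  0.1959]
[array([ 0.6011, -0.0967,  0.111 ]), array([ 0.601 , -0.1848,  0.111 ])]
```

View pics/w11z.png

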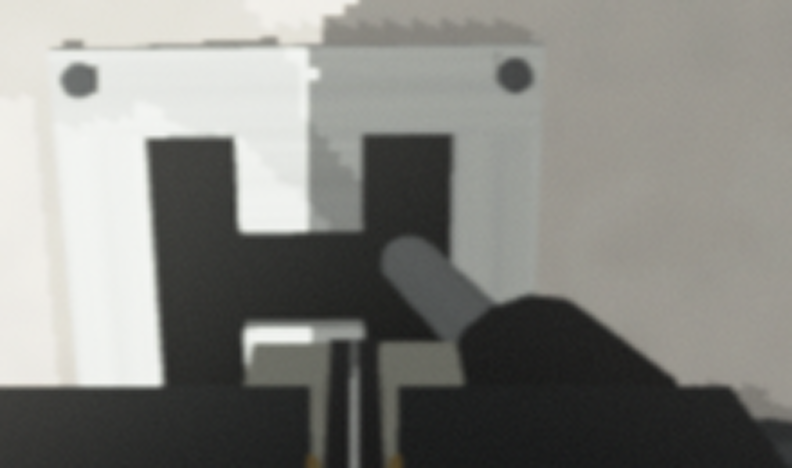

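```bash
python3 -m crank '[{"linear":[0,0.3,0],"rot":[0,0,0],"hand":0},{"linear":[-0.4,0,0],"rot":[0,0,0],"hand":0},{"linear":[-0.4,0,0],"rot":[0,0,0],"hand":0},{"linear":[0,-0.4,-0.02],"rot":[0,0,0],"hand":0},{"linear":[0,-0.4,0],"rot":[0,0,0],"hand":0},{"linear":[0,-0.03,-0.02],"rot":[0,0,0],"hand":0}]' | tail -c 600
python3 - <<'E'
from h import *
s=wsnap('w12'); st()
for v in range(150,260,6): print(v,world(s,317,v).round(4))
E
```

```text
clock: 7.85
tool_pos: [0.5091, -0.1811, 0.1651]
orientation: [165.8, 88.9, -14.1]
force: [0.2, 0.1, 0.2]
opening: 0.0007
t 7.9 p [ 0.509  -0.1808  0.1649] F [ 0.1 -0.  -1. ] op 0.0002
rotvec/5deg to jaw-y 1 [-0.33  0.08 35.98]
rotvec/5deg to jaw-y -1 [ 0.05  0.21 -0.02]
q [  1.5  10.1 -22.4   0.3 -56.4  88.4]
150 [ 0.5722 -0.1809  0.1991]
156 [ 0.57   -0.1809  0.2015]
162 [ 0.5678 -0.1809  0.2031]
168 [ 0.5653 -0.1809  0.2036]
174 [ 0.5628 -0.1809  0.2039]
180 [ 0.5601 -0.1809  0.2034]
186 [ 0.5573 -0.1809  0.2029]
192 [ 0.554  -0.181   0.2008]
198 [ 0.5498 -0.181   0.1963]
204 [ 0.5191 -0.1812  0.1135]
210 [ 0.5138 -0.1812  0.112 ]
216 [ 0.5087 -0.1812  0.1116]
222 [ 0.5021 -0.1812  0.1076]
228 [ 0.497  -0.1812  0.1075]
234 [ 0.492  -0.1812  0.1079]
240 [ 0.4867 -0.1812  0.1078]
246 [ 0.4818 -0.1812  0.1087]
252 [ 0.476  -0.1813  0.1077]
258 [ 0.4704 -0.1813  0.1075]
```

View pics/w12.png

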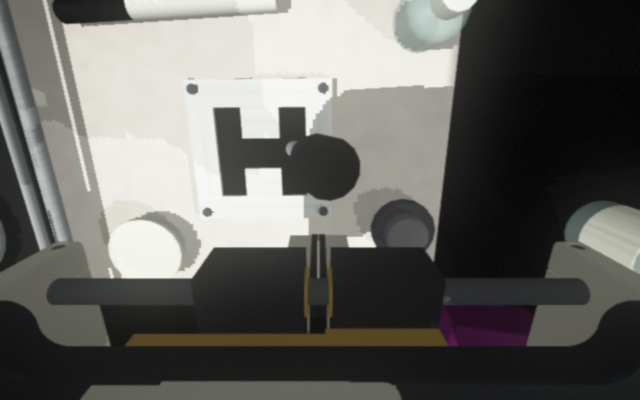

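```bash
python3 -m crank '[{"linear":[0.25,-0.04,0],"rot":[0,0,0],"hand":0},{"linear":[0.15,0,0],"rot":[0,0,0],"hand":0},{"linear":[0.12,0,0],"rot":[0,0,0],"hand":0},{"linear":[0.12,0,0],"rot":[0,0,0],"hand":0},{"linear":[0.12,0,0],"rot":[0,0,0],"hand":0},{"linear":[0.1,0,0],"rot":[0,0,0],"hand":0}]' | tail -c 600
python3 - <<'E'
from h import *
s=wsnap('w13'); st()
for v in range(170,260,8): print(v,world(s,320,v).round(4))
E
```

```text
clock: 8.65
tool_pos: [0.5624, -0.1815, 0.1644]
orientation: [161.0, 89.1, -18.9]
force: [-3.7, -1.0, 0.3]
opening: 0.0006
t 8.7 p [ 0.5631 -0.1815  0.1644] F [-0.9  0.   0.4] op 0.0007
rotvec/5deg to jaw-y 1 [-0.26  0.09 35.97]
rotvec/5deg to jaw-y -1 [ 0.06  0.17 -0.03]
q [  1.3  15.  -16.    0.4 -58.2  88.7]
170 [ 0.5989 -0.1836  0.1152]
178 [ 0.5923 -0.1836  0.1126]
186 [ 0.6017 -0.1829  0.169 ]
194 [ 0.6041 -0.1826  0.1918]
202 [ 0.6017 -0.1826  0.1964]
210 [ 0.599  -0.1826  0.1996]
218 [ 0.5949 -0.1826  0.1991]
226 [ 0.5917 -0.1826  0.2007]
234 [ 0.5882 -0.1826  0.2017]
242 [ 0.5836 -0.1826  0.2005]
250 [ 0.5715 -0.1829  0.1852]
258 [ 0.572  -0.1828  0.1945]
```

View pics/w13.png

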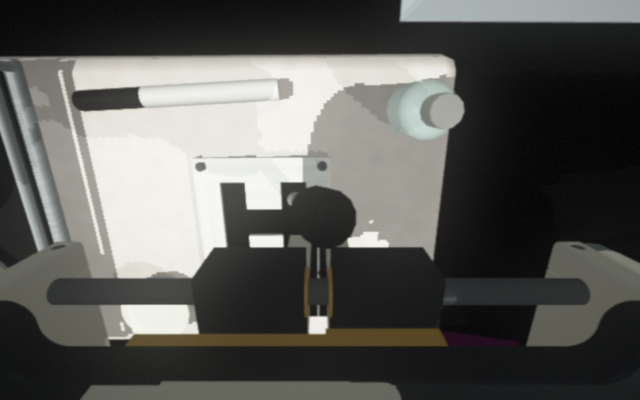

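```bash
python3 -m crank '[{"linear":[0.08,0,0],"rot":[0,0,0],"hand":0},{"linear":[0.06,0,0],"rot":[0,0,0],"hand":0}]' | tail -c 130;for i in 1 2 3; do python3 -m crank '[{"linear":[0.04,0,0],"rot":[0,0,0],"hand":0}]' | tail -c 130; done
```

```text
clock: 8.95
tool_pos: [0.5711, -0.1813, 0.1636]
orientation: [160.7, 89.2, -19.2]
force: [-2.9, -0.6, -1.2]
opening: -0.0
clock: 9.07
tool_pos: [0.5727, -0.1813, 0.1631]
orientation: [157.7, 89.3, -22.1]
force: [-8.8, -0.1, 2.2]
opening: 0.0002
clock: 9.2
tool_pos: [0.573, -0.1817, 0.1629]
orientation: [143.6, 89.6, -36.3]
force: [-11.2, -1.4, 6.3]
opening: 0.0004
clock: 9.32
tool_pos: [0.5729, -0.182, 0.1628]
orientation: [107.1, 89.7, -72.8]
force: [-11.7, -0.2, 7.2]
opening: 0.0003
```

Run:
```python
from h import *
s=wsnap('w14'); st(); snap('scene','s14')
for v in range(178,260,8): print(v,world(s,320,v).round(4))
a=cv2.imread('pics/w14.png')[:,140:500]
b=cv2.imread('pics/s14.png')[130:330,200:420]
cv2.imwrite('pics/c14.png',np.hstack([a,cv2.resize(b,(440,400))]))
```

```text
t 9.38 p [ 0.5729 -0.1821  0.1628] F [-10.6   1.7   7.3] op 0.0003
rotvec/5deg to jaw-y 1 [-2.000e-02  9.000e-02  3.598e+01]
rotvec/5deg to jaw-y -1 [ 0.06  0.01 -0.02]
q [  1.2  16.3 -14.3   0.3 -59.3  88.8]
178 [ 0.6031 -0.1842  0.1141]
186 [ 0.5968 -0.1843  0.113 ]
194 [ 0.615  -0.1833  0.1896]
202 [ 0.6123 -0.1832  0.1934]
210 [ 0.6094 -0.1832  0.196 ]
218 [ 0.6058 -0.1832  0.1969]
226 [ 0.6027 -0.1832  0.1989]
234 [ 0.5989 -0.1832  0.1992]
242 [ 0.594  -0.1833  0.1975]
250 [ 0.5822 -0.1835  0.1832]
258 [ 0.5831 -0.1834  0.193 ]
```

View pics/c14.png

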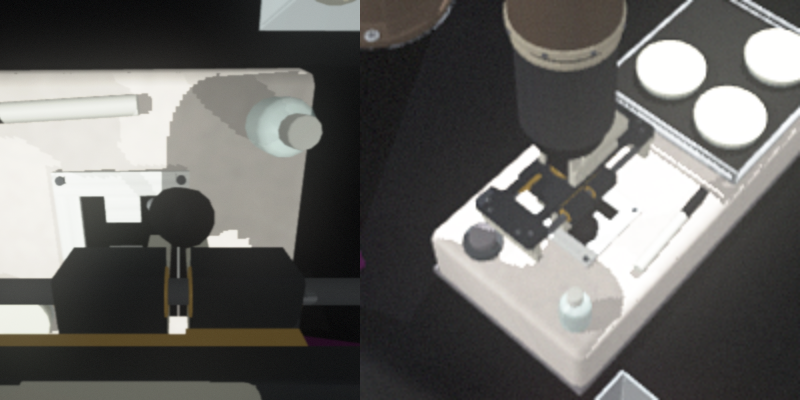

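```bash
python3 -m crank '[{"linear":[-0.5,0,0],"rot":[0,0,0],"hand":0},{"linear":[-0.7,-0.2,0.5],"rot":[0,0,0],"hand":0},{"linear":[-0.4,-0.5,0.4],"rot":[0,0,0],"hand":0},{"linear":[0,0,0],"rot":[0,0,0],"hand":0}]' | tail -c 130
python3 - <<'E'
from h import *
s=wsnap('w15'); st(); snap('scene','s15'); snap('side','d15')
b=cv2.imread('pics/s15.png')[130:330,200:420];c=cv2.imread('pics/d15.png')[120:300,250:450]
cv2.imwrite('pics/c15.png',np.hstack([cv2.resize(c,(400,360)),cv2.resize(b,(396,360))]))
E
```

```text
clock: 9.93
tool_pos: [0.4785, -0.2252, 0.2202]
orientation: [145.7, 89.3, -34.1]
force: [1.2, -0.4, 0.1]
opening: 0.0003
t 9.97 p [ 0.4787 -0.2245  0.2192] F [-0.1  0.2  0.3] op 0.0007
rotvec/5deg to jaw-y 1 [-0.16  0.12 35.96]
rotvec/5deg to jaw-y -1 [ 0.07  0.1  -0.04]
q [ -3.6   6.6 -18.9   0.4 -63.9  93.7]
```

View pics/w15.png

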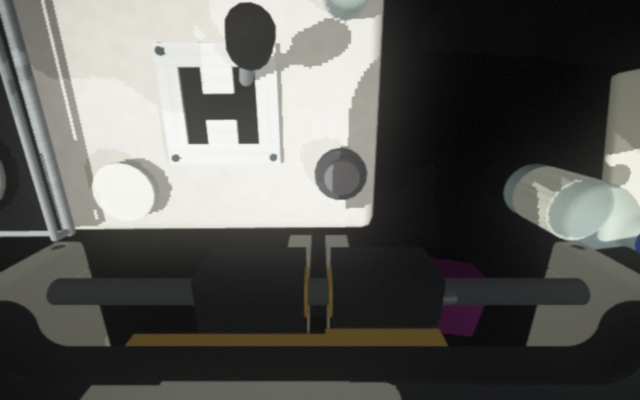

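View pics/c15.png

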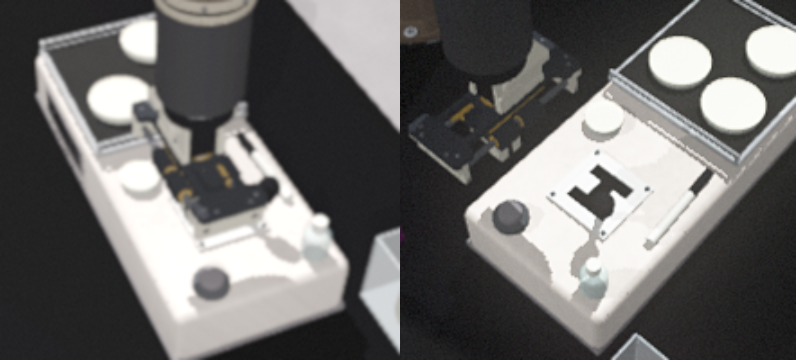

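Run:
```python
from h import *
o=monitor.get_obs(); s=dict(np.load('w15.npz'))
T=np.eye(4);T[:3,:3]=Rn.from_euler('xyz',o['orientation'],degrees=True).as_matrix();T[:3,3]=o['tool_pos']
s['camera_from_world']=np.linalg.inv(T@s['hand_eye'])
C=np.array([.558,-.141,.02])
for v in range(2,70,6):
    p=world(s,249,v);print(v,p.round(4))
p=world(s,246,76);print('stem',p,(p-C)[:2]/(p-C)[2])
print('btn',onplane(s,342,173,.128),world(s,342,173))
# button pixels by depth
H,W=s['depth'].shape;P=[]
for v in range(140,210):
  for u in range(305,380):
    p=world(s,u,v)
    if .1235<p[2]<.134:P.append(p)
P=np.array(P);print(len(P),P.mean(0),P.min(0),P.max(0))
print('scr',[onplane(s,*p,.111).round(4) for p in [(159,51),(175,157),(274,157)]])
```

```text
2 [ 0.6136 -0.1855  0.1886]
8 [ 0.6101 -0.1858  0.191 ]
14 [ 0.6065 -0.1862  0.1939]
20 [ 0.6034 -0.1862  0.1949]
26 [ 0.6005 -0.1861  0.1952]
32 [ 0.5977 -0.1858  0.1944]
38 [ 0.5947 -0.1856  0.1945]
44 [ 0.5922 -0.1848  0.1917]
50 [ 0.5893 -0.1844  0.1905]
56 [ 0.5868 -0.1831  0.1855]
62 [ 0.5844 -0.1814  0.1781]
68 [ 0.5817 -0.1795  0.1701]
stem [ 0.58000217 -0.16789228  0.12714765] [ 0.20534438 -0.2509834 ]
btn [ 0.50285535 -0.24519533  0.128     ] [ 0.50257323 -0.24530269  0.12681286]
971 [ 0.49888543 -0.24447328  0.12650637] [ 0.48313647 -0.25988321  0.12351838] [ 0.51356963 -0.22978035  0.12875772]
scr [array([ 0.5996, -0.0952,  0.111 ]), array([ 0.5129, -0.096 ,  0.111 ]), array([ 0.5133, -0.185 ,  0.111 ])]
```

```bash
python3 -m crank '[{"linear":[0.34,-0.34,0],"rot":[0,0,0],"hand":0},{"linear":[0,0,-0.6],"rot":[0,0,0],"hand":0},{"linear":[0,0,-0.6],"rot":[0,0,0],"hand":0},{"linear":[0,0,0],"rot":[0,0,0],"hand":0}]' | tail -c 130; python3 -c "
from h import *
wsnap('w16');st()"
```

```text
clock: 10.58
tool_pos: [0.5022, -0.2423, 0.1408]
orientation: [124.3, 89.6, -55.3]
force: [-0.0, -0.8, 0.0]
opening: 0.0004
t 10.62 p [ 0.5033 -0.2426  0.1426] F [0.8 0.2 1. ] op 0.0006
rotvec/5deg to jaw-y 1 [-0.11  0.11 35.9 ]
rotvec/5deg to jaw-y -1 [ 0.07  0.07 -0.1 ]
q [ -5.4  13.4 -21.3   0.4 -54.8  95.7]
```

View pics/w16.png

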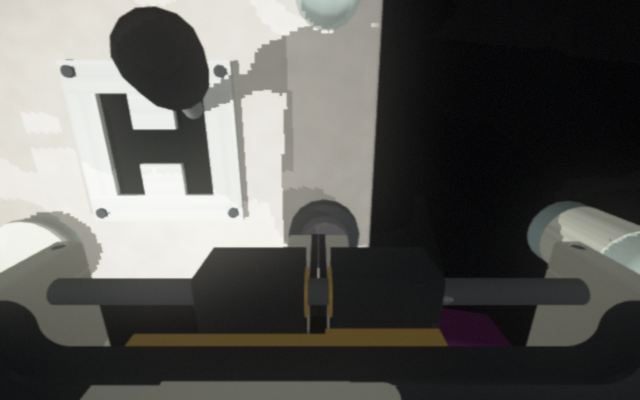

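```bash
python3 -m crank '[{"linear":[-0.06,-0.04,-0.1],"rot":[0,0,0],"hand":0},{"linear":[0,0,-0.08],"rot":[0,0,0],"hand":0}]' | tail -c 130;for i in 1 2 3; do python3 -m crank '[{"linear":[0,0,-0.05],"rot":[0,0,0],"hand":0}]' | tail -c 130; done
```

```text
clock: 10.88
tool_pos: [0.5016, -0.245, 0.1337]
orientation: [143.8, 89.3, -35.6]
force: [-0.0, 0.2, -0.5]
opening: 0.0005
clock: 11.0
tool_pos: [0.5019, -0.2451, 0.1312]
orientation: [146.2, 89.2, -33.3]
force: [0.3, 0.7, -0.2]
opening: 0.0004
clock: 11.12
tool_pos: [0.5022, -0.2452, 0.1286]
orientation: [147.7, 89.2, -31.7]
force: [-0.0, 0.3, 0.2]
opening: 0.0004
clock: 11.25
tool_pos: [0.5022, -0.2452, 0.1258]
orientation: [148.1, 89.1, -31.3]
force: [-0.9, -0.0, 3.6]
opening: 0.0005
```

```bash
for i in 1 2 3 4; do python3 -m crank '[{"linear":[0,0,-0.05],"rot":[0,0,0],"hand":0}]' | tail -c 130; done
```

```text
clock: 11.38
tool_pos: [0.5022, -0.2452, 0.123]
orientation: [148.3, 89.1, -31.1]
force: [-1.3, 1.6, 4.9]
opening: 0.0005
clock: 11.5
tool_pos: [0.5024, -0.2453, 0.1217]
orientation: [147.0, 89.1, -32.4]
force: [-10.5, 9.6, 34.5]
opening: 0.0003
clock: 11.62
tool_pos: [0.5025, -0.2454, 0.1217]
orientation: [145.9, 89.0, -33.4]
force: [-13.1, 11.2, 37.1]
opening: 0.0003
clock: 11.75
tool_pos: [0.5024, -0.2454, 0.1218]
orientation: [145.3, 88.9, -33.9]
force: [-11.1, 10.4, 31.2]
opening: 0.0002
```

The button bottomed out at z = 0.1217, which matches the expected 0.122, with a hard force rise. I'll let it up and check.

```bash
python3 -m crank '[{"linear":[0,0,0.3],"rot":[0,0,0],"hand":0},{"linear":[0,0,0.9],"rot":[0,0,0],"hand":0},{"linear":[-0.5,0,0.9],"rot":[0,0,0],"hand":0},{"linear":[-0.9,0,0.3],"rot":[0,0,0],"hand":0},{"linear":[0,0,0],"rot":[0,0,0],"hand":0},{"linear":[0,0,0],"rot":[0,0,0],"hand":0}]' | tail -c 130
python3 - <<'E'
from h import *
s=wsnap('w17'); st(); a=snap('scene','s17'); d=snap('side','d17')
b=cv2.imread('pics/s17.png')[130:330,200:420];c=cv2.imread('pics/d17.png')[120:300,250:450]
cv2.imwrite('pics/c17.png',np.hstack([cv2.resize(c,(400,360)),cv2.resize(b,(396,360))]))
P=[]
for u in range(250,430):
  for v in range(180,330):
    p=world(a,u,v)
    if np.hypot(p[0]-.499,p[1]+.2448)<.013:P.append(p[2])
print('btn z scene',np.median(P),len(P))
e=np.load('scene0.npz');P=[]
for u in range(230,300):
  for v in range(220,280):
    p=world(e,u,v)
    if np.hypot(p[0]-.499,p[1]+.2448)<.013:P.append(p[2])
print('before',np.median(P))
E
```

```text
clock: 12.5
tool_pos: [0.4169, -0.2453, 0.2702]
orientation: [147.9, 88.8, -31.4]
force: [-0.0, -0.2, -0.4]
opening: 0.0003
t 12.55 p [ 0.4169 -0.2454  0.2701] F [ 0.1 -0.1 -0.4] op 0.0007
rotvec/5deg to jaw-y 1 [-0.32  0.2  35.84]
rotvec/5deg to jaw-y -1 [ 0.13  0.2  -0.15]
q [ -6.7  -0.2 -19.7   0.6 -69.5  97.3]
btn z scene 0.12882094546651995 88
before 0.12916220494392266
```

View pics/c17.png

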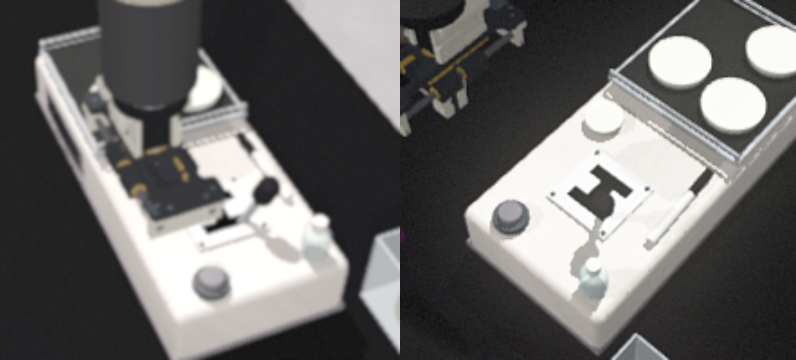

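View pics/w17.png

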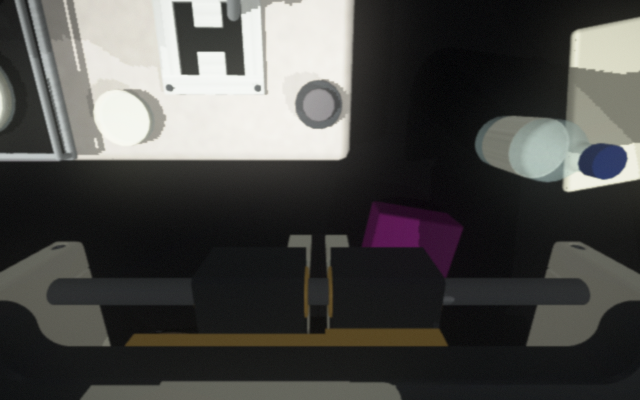

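```bash
python3 -c "
from h import *
print(ticket.close_job())"
```

```text
the job is handed in; nothing more can be done
None
```

The job is handed in at about 12.6 s of the 64 s. The lever is home in third, and the start button was pressed once and sprang back. The hand-in reports no verdict, so what follows rests on my own measurements.

- **Lever:** With the closed fingertips I pushed it from the near-left slot to the middle and across to the right column. I then pushed it forward until it stopped, at about 12 N. The wrist camera afterwards put it at roughly 0.25–0.26 rad fore and 0.25 rad across. I saw no sign of it moving toward the near right slot.
- **Button:** The press was made with the lever home and bottomed out with the fingertips at z = 0.1217 m, against 0.122 m expected. The force rose to about 37 N on the hard stop, more than the 5 N needed but below the 40 N and 120 N limits. Afterwards its top measured 0.1288 m, against 0.1292 m before, so it is up again.
- **Surroundings:** In the last pictures the arm is clear of everything and reads no contact force. The bystanders look unmoved, but I checked that by eye and did not measure each one.
- **Disagreements:** The three cameras placed the gate and button within 2–8 mm of each other, and I used averaged or depth-based values. Some wrist pictures showed a gap between the fingertips although the opening read about zero. It had no effect on the job.

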